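Check the lids of the spoon boxes

ROBOT

A 6-joint arm with a two-finger parallel gripper is mounted at the origin on the work surface. World frame = base frame: x ahead of the robot, y to its left, z up, the work surface at z = 0. Lengths are in m, angles in rad, forces in N, time in s.
With the tool pointing down it reaches from about 0.3 to 0.875 m from the base axis. Payload 4.2 kg.
Tool frame: the origin (TCP) lies at the very end of the fingers, on their centre line; the grasp point (between the pads) lies r.tcp_to_grasp behind it (r.tcp_to_grasp is the distance from the TCP to the grasp point, in m); z points along the fingers, y is the line along which they close (so a half turn about z gives the same grasp; the last joint's range is limited). The gripper opens to 85 mm and grips with 20 to 120 N. Pads are 22 mm wide; open, the fingers measure 114 mm over their backs; the gripper's body (76 mm by 85 mm) begins 54 mm behind the grasp point. The pads swing forward as they close: fully open they stand 13 mm farther back than shut.
Start: joints at [1.139, 0.32, 1.565, -0, 1.257, -0.02], TCP at [0.23, 0.527, 0.198] pointing down, gripper open.
Joint ranges: [-3.11, 3.11], [-0.84, 2.01], [0.21, 2.61], [-1.34, 4.49], [0.05, 2.63], [-2.56, 2.56]. Speed limits (rad/s): [2.57, 2.57, 3.14, 3.14, 3.14, 3.14].

INTERFACE

Orientations are given as a unit quaternion [w, x, y, z].
In Python, from station import observe, viewer, workorder, r gives the robot as it stands. The module is installed in compiled form; this text tells all that it offers.
- The arm moves only by the tool play_rows, never from a script. Its argument "steps" is a list of rows, each a list of 7 numbers: the turn, a rotation vector about the world's x, y, z in degrees, then the shift along the world's x, y, z in cm, then the opening, from 0 (shut) to 1 (fully open). A call has 1 to 20 rows; each row shifts and turns the commanded pose from where the row before left it; what a row does not reach is not made up. A row lasts 1/10 s, in which the tool goes at most 50 mm and 8.59 degrees, less where a joint would pass 70% of its speed; a pose out of reach is approached as far as the arm can. A call is refused whole if a number of a shift passes 5 or a number of a turn 8.59, either way. A call with a gripper value outside its range is refused whole. The fingers move at their own pace and stop on an object; "newtons" is the grip in N (left out, the last holds). Time passes only in rows, so rows that do not move let the fingers close. It gives the time, the measured TCP pose, the force, the opening and the grip force at its end, in the units of the state.
- observe(): the state, without advancing time (a new reading comes with each control period).
- viewer.snapshot(name): name is "scene" or "top"; returns (picture, depth): 384x512x3 uint8, red, green, blue; 384x512 float32, m along the optical axis (not along the pixel's ray), 0 where there is no reading.
- viewer.camera_info(name): a dict with "intrinsics" (3x3 intrinsics, pixels), "k1" (the pictures are not rectified: a ray, as slopes to the right and down, at radius r is drawn at 1 + k1 r^2 times it, then the intrinsics apply), "extrinsics" (4x4, takes a point from camera to world coordinates). Camera axes: x right, y up, looking along -z (the intrinsics and any distortion apply to the point x, -y, -z); pixel columns grow to the right and rows downward; lengths in m; the calibration is good to about 2 mm. A picture is of the moment at which its call begins. camera_info takes no time and is no camera call.
- workorder.sign_off(): hands the job in; it is judged then, once.
Trained networks look in the newest picture that a camera, given by its name, has taken for a name from the list of things; names that differ only in an ending like _2 or _b are one class to them, and where a whole thing is asked for, a point or a joint stands for the part that bears it (a point fixed in the world has none). Each returns a list of dicts, best first, with "confidence" (0 to 1); they miss things now and then, are a little off and sometimes report something else, mostly with a low value. They report only what shows in the picture. A call takes as long as a camera call. They do not tell look-alikes from the thing itself.
- viewer.spot_in(camera, target): "xyz" ([x, y, z] in m, in the coordinates of the camera as it stood for that picture, good to about 4 mm: the middle of the surface that is visible of it).
- viewer.regions_of(camera, target): "pixels" (384x512 bool, what is visible of it).
The state is a dict: "clock": time; "joint_positions": joint angles; "dq": joint speeds; "joint_torque": joint torques, N m; "eef_pos": TCP position; "orientation": TCP orientation; "wrist_force": force on the tool from outside, world axes, zero at the start; "ft_torque": the same for the moment, N m; "width": finger opening in m; "grasp_force": force on a finger pad.
Only numpy, scipy, OpenCV 4.12 (cv2) and the standard library are available. Lean on these libraries where they do the work, as an engineer would, in place of code of your own. Each camera call takes 0.05 s, during which the arm holds its last target. There are 200 camera calls.

TASK

Before the canteen opens, lift the lid of every spoon box on the counter by its knob to find out whether it swings freely. Leave each good box where it stands, with its lid fully open for topping up; any box whose lid is stiff goes for mending: set it gently, upright and flat, in the middle of the white basket and leave its lid standing about half open, so that the hinge can be cleaned and oiled. Do not tip the boxes over, and leave the tea cup, the glass and the seasoning bottle alone.

Things in the scene. Friction and masses are not known exactly. Their poses are not given: they have to be found in the camera images.
- box_1_center (a point): One of three identical-looking black spoon boxes (190 mm long, 60 mm wide, 54 mm high with its lid shut, about 0.8 kg with the spoons that stay in it), loose on the counter. The point is the middle of the shut box, 27 mm above its underside. Box axes: y along its length, x from the knob side to the hinge side, z up. The 44 mm high base is 60 mm wide across x and can be gripped there, beside the knob. The names and numbers of the boxes say nothing about which lids are stiff.
- box_1_hinge (a point): Middle of the lid's hinge line of box_1: on the upper rear long edge of its base, 30 mm along the box's +x from its middle and 44 mm above its underside; the hinge line runs along the box's y.
- box_1_knob (a point): Centre of the 20 mm ball knob on the front long edge of the lid of box_1, half-way along, on a 9 mm neck. Shut: 54 mm along the box's -x from its middle, 49 mm above its underside; 84 mm ahead of the hinge line, 5 mm above it, 25 mm clear of the lid. It goes round with the lid, turns easily between fingers pinching it along the hinge line; pressed towards the hinge it can tip the loose box.
- box_1_lid (a joint): Opening angle of the lid of box_1 (58 x 188 x 10 mm, 60 g), rad: 0 shut, 1.85 open against its stop, leaning back past upright, knob up to 140 mm above the counter. A free lid takes about 0.2 N at the knob (its weight) and, let go, falls shut or open by itself; a stiff one drags with about 0.6 N at the knob and stays at any angle where it is left.
- box_2_center (a point): One of three identical-looking black spoon boxes (190 mm long, 60 mm wide, 54 mm high with its lid shut, about 0.8 kg with the spoons that stay in it), loose on the counter. The point is the middle of the shut box, 27 mm above its underside. Box axes: y along its length, x from the knob side to the hinge side, z up. The 44 mm high base is 60 mm wide across x and can be gripped there, beside the knob. The names and numbers of the boxes say nothing about which lids are stiff.
- box_2_hinge (a point): Middle of the lid's hinge line of box_2: on the upper rear long edge of its base, 30 mm along the box's +x from its middle and 44 mm above its underside; the hinge line runs along the box's y.
- box_2_knob (a point): Centre of the 20 mm ball knob on the front long edge of the lid of box_2, half-way along, on a 9 mm neck. Shut: 54 mm along the box's -x from its middle, 49 mm above its underside; 84 mm ahead of the hinge line, 5 mm above it, 25 mm clear of the lid. It goes round with the lid, turns easily between fingers pinching it along the hinge line; pressed towards the hinge it can tip the loose box.
- box_2_lid (a joint): Opening angle of the lid of box_2 (58 x 188 x 10 mm, 60 g), rad: 0 shut, 1.85 open against its stop, leaning back past upright, knob up to 140 mm above the counter. A free lid takes about 0.2 N at the knob (its weight) and, let go, falls shut or open by itself; a stiff one drags with about 0.6 N at the knob and stays at any angle where it is left.
- box_3_center (a point): One of three identical-looking black spoon boxes (190 mm long, 60 mm wide, 54 mm high with its lid shut, about 0.8 kg with the spoons that stay in it), loose on the counter. The point is the middle of the shut box, 27 mm above its underside. Box axes: y along its length, x from the knob side to the hinge side, z up. The 44 mm high base is 60 mm wide across x and can be gripped there, beside the knob. The names and numbers of the boxes say nothing about which lids are stiff.
- box_3_hinge (a point): Middle of the lid's hinge line of box_3: on the upper rear long edge of its base, 30 mm along the box's +x from its middle and 44 mm above its underside; the hinge line runs along the box's y.
- box_3_knob (a point): Centre of the 20 mm ball knob on the front long edge of the lid of box_3, half-way along, on a 9 mm neck. Shut: 54 mm along the box's -x from its middle, 49 mm above its underside; 84 mm ahead of the hinge line, 5 mm above it, 25 mm clear of the lid. It goes round with the lid, turns easily between fingers pinching it along the hinge line; pressed towards the hinge it can tip the loose box.
- box_3_lid (a joint): Opening angle of the lid of box_3 (58 x 188 x 10 mm, 60 g), rad: 0 shut, 1.85 open against its stop, leaning back past upright, knob up to 140 mm above the counter. A free lid takes about 0.2 N at the knob (its weight) and, let go, falls shut or open by itself; a stiff one drags with about 0.6 N at the knob and stays at any angle where it is left.
- basket: The white perforated plastic basket, the only one; origin at the centre of its underside, inner floor 4 mm above that: 256 mm long (along its y), 160 mm wide (along its x), 60 mm high outside, walls 4 mm, open at the top, standing fast on the counter. Empty at the start; it is for boxes to be mended.
- teacup: Bystander: white handleless tea cup, 72 mm wide, 70 mm high; origin at the centre of its underside.
- tumbler: Bystander: drinking glass standing upside down, 74 mm wide, 92 mm high; origin at the centre of its underside.
- soy_bottle: Bystander: small seasoning bottle with a cap, 48 mm wide, 98 mm high; origin at the centre of its underside.
Not all that is in view belongs to the job. What is shaped like the part that bears box_2_center but pink is not meant. Leave any turquoise look-alike of the part that bears box_1_center alone.

How it is judged:
By the outcome, as a careful person would: the job done as asked, in the order asked, and still so for the second after the job is handed in, with the robot touching nothing.
It also fails if it takes over 72 s, if anything falls off the work surface, if the arm or the gripper's body presses on something with over 40 N, if the wrist force passes 120 N, or if a joint passes its speed limit or range.

## Working session

There is one attempt and no reset: what is moved stays moved. The work goes in short steps, Python scripts to look and compute and a tool call to move; the robot and the scene stay as the last step left them, time stands still between calls to the robot, and variables do not carry over. Pictures are saved under pics/ and viewed, at most 10 in all, crops included, and the job is handed in when it is done.

Besides the shell and the picture viewer there is one more tool, called as name(argument=value, ...) on one line, values as JSON. play_rows: Moves the arm, as the interface text tells. Its arguments: {"type":"object","properties":{"steps":{"type":"array"},"newtons":{"type":"number"}},"required":["steps"]}

```bash
mkdir -p pics
cat > h.py <<'E'
import numpy as np, cv2
from station import observe, viewer, workorder, r
def world(cam, uv, z):  # depth-based
    i=viewer.camera_info(cam); K=np.array(i["intrinsics"]); k1=i["k1"]; T=np.array(i["extrinsics"])
    uv=np.atleast_2d(np.array(uv,float)); d=np.stack([(uv[:,0]-K[0,2])/K[0,0],(uv[:,1]-K[1,2])/K[1,1]],1)
    u=d.copy()
    for _ in range(10): u=d/(1+k1*(u**2).sum(1,keepdims=True))
    z=np.atleast_1d(z)
    P=np.stack([u[:,0]*z,-u[:,1]*z,-z],1)
    return P@T[:3,:3].T+T[:3,3]
def cloud(cam,depth,mask=None):
    m=depth>0
    if mask is not None: m&=mask
    v,u=np.nonzero(m); return world(cam,np.stack([u,v],1),depth[v,u]),u,v
def c2w(cam,p):
    T=np.array(viewer.camera_info(cam)["extrinsics"]); return T[:3,:3]@np.array(p)+T[:3,3]
E
python3 - <<'E'
from h import *
for c in("scene","top"):
    p,d=viewer.snapshot(c); cv2.imwrite(f"pics/{c}0.png",cv2.resize(p[:,:,::-1],None,fx=1.5,fy=1.5))
    np.savez(f"{c}0.npz",p=p,d=d)
    print(c,np.round(viewer.camera_info(c)["extrinsics"],3).tolist())
    for n in("box_1_center","box_1_knob","basket","teacup","tumbler","soy_bottle"):
        print(n,[(round(x["confidence"],2),np.round(c2w(c,x["xyz"]),3).tolist()) for x in viewer.spot_in(c,n)])
print(r.tcp_to_grasp,observe())
E
```

```text
scene [[-0.022, -0.719, 0.694, 1.529], [1.0, -0.008, 0.024, -0.011], [-0.012, 0.695, 0.719, 1.081], [0.0, 0.0, 0.0, 1.0]]
box_1_center [(0.94, [0.585, -0.116, 0.052]), (0.83, [0.325, -0.489, 0.051])]
box_1_knob [(0.96, [0.57, -0.115, 0.049]), (0.71, [0.317, -0.493, 0.055])]
basket [(0.71, [0.513, 0.131, 0.006])]
teacup [(0.67, [0.756, -0.222, 0.046]), (0.17, [0.745, 0.231, 0.058])]
tumbler [(0.61, [0.778, 0.022, 0.065])]
soy_bottle [(0.93, [0.748, 0.234, 0.057])]
top [[-0.011, 0.992, -0.124, 0.334], [-1.0, -0.01, 0.01, -0.052], [0.009, 0.124, 0.992, 1.585], [0.0, 0.0, 0.0, 1.0]]
box_1_center [(0.93, [0.31, -0.499, 0.047]), (0.88, [0.555, -0.115, 0.055])]
box_1_knob [(0.94, [0.31, -0.5, 0.052]), (0.8, [0.562, -0.119, 0.054])]
basket [(0.73, [0.52, 0.131, 0.003])]
teacup [(0.87, [0.771, -0.228, 0.026])]
tumbler [(0.57, [0.744, 0.019, 0.085])]
soy_bottle []
0.0187 {'clock': 0.7, 'joint_positions': array([ 1.13899457e+00,  3.19560251e-01,  1.56448781e+00, -5.96000853e-05,
        1.25742547e+00, -1.99873218e-02]), 'dq': array([-2.42388463e-04, -1.39940896e-03,  5.58973342e-05,  2.63251589e-03,
       -1.42205469e-03, -6.44229164e-04]), 'joint_torque': array([-5.37122451e-04, -4.15292466e+01, -2.34381455e+01,  1.28935717e-04,
        7.94900325e-05,  6.86139742e-06]), 'eef_pos': array([0.23017269, 0.52693374, 0.19766554]), 'orientation': array([4.09696461e-05, 2.04446306e-01, 9.78877778e-01, 5.16990060e-05]), 'wrist_force': array([-0.20050866, -0.82540104,  0.25712893]), 'ft_torque': array([ 0.01731127, -0.01256016, -0.03765359]), 'grasp_force': 0.0, 'width': 0.0855269988600738}
```

View pics/top0.png

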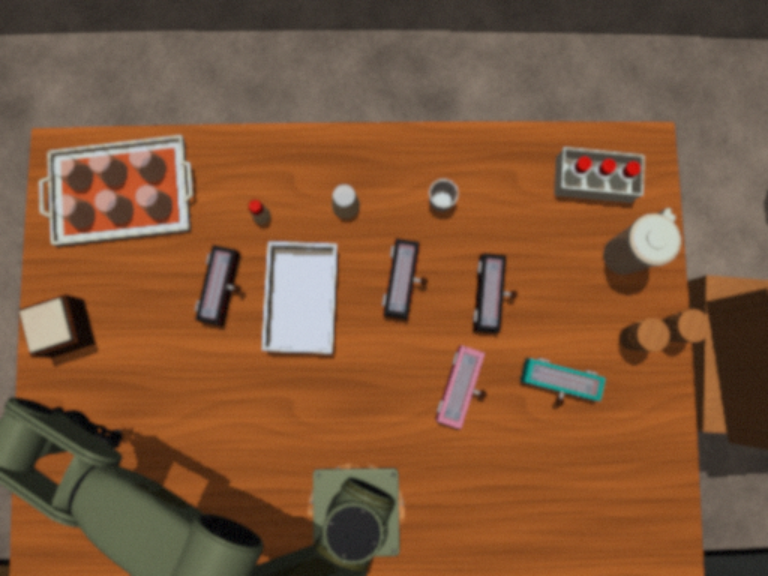

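View pics/scene0.png

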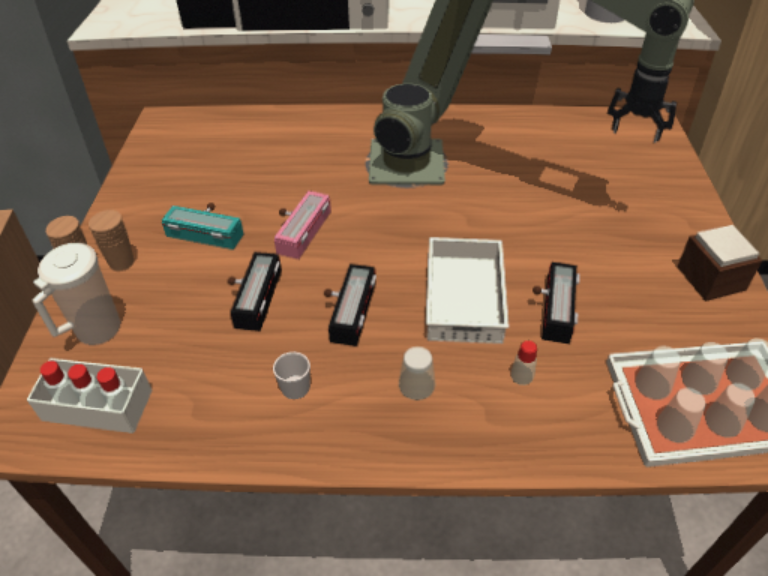

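Top view: three black boxes at (218,286), (402,279), (490,293), with knobs towards −y; the basket is at (300,298). The pink and turquoise boxes are look-alikes. Next I measure poses.

```bash
cat > meas.py <<'E'
from h import *
def rect(P,lo,hi,c,rad):
    Q=P[(P[:,2]>lo)&(P[:,2]<hi)&(np.hypot(P[:,0]-c[0],P[:,1]-c[1])<rad)]
    g=np.zeros((600,600),np.uint8)
    ij=((Q[:,:2]-c)*1000+300).astype(int)
    for a,b in ij: cv2.circle(g,(int(a),int(b)),2,255,-1)
    g=cv2.morphologyEx(g,cv2.MORPH_CLOSE,np.ones((7,7)))
    g=cv2.morphologyEx(g,cv2.MORPH_OPEN,cv2.getStructuringElement(cv2.MORPH_ELLIPSE,(31,31)))
    cn,_=cv2.findContours(g,cv2.RETR_EXTERNAL,cv2.CHAIN_APPROX_NONE)
    (x,y),(w,h),a=cv2.minAreaRect(max(cn,key=cv2.contourArea))
    if w<h: a+=90; w,h=h,w
    return (x-300)/1000+c[0],(y-300)/1000+c[1],w,h,(a+90)%180-90,np.median(Q[:,2])
if __name__=="__main__":
  for cam in("top","scene"):
    d=np.load(f"{cam}0.npz")["d"]; P,u,v=cloud(cam,d)
    print(cam,"table z",np.median(P[(abs(P[:,0]-.45)<.04)&(abs(P[:,1]-.3)>.0)&(P[:,2]<.03)][:,2]))
    for c in((.56,.29),(.57,-.115),(.545,-.29)):
        print("box",np.round(rect(P,.04,.065,np.array(c),.13),4))
    print("basket",np.round(rect(P,-.01,.075,np.array((.52,.131)),.165),4),np.round(rect(P,-.02,.02,np.array((.52,.131)),.1),4))
    for n,c in(("A",(.56,.25)),("B",(.56,-.16)),("C",(.54,-.345))):
        Q=P[(P[:,2]>.03)&(P[:,2]<.07)&(abs(P[:,0]-c[0])<.03)&(abs(P[:,1]-c[1])<.04)]
        print(n, "knob cand min y", np.round(Q[np.argsort(Q[:,1])[:6]],3).tolist())
E
python3 meas.py
```

```text
top table z -0.0009162918880639692
box [ 5.48700e-01  3.34200e-01  1.87505e+02  6.81020e+01 -1.31028e+01
  5.27000e-02]
box [ 5.624000e-01 -1.180000e-01  1.921191e+02  7.105600e+01 -1.034490e+01
  5.230000e-02]
box [ 5.251000e-01 -3.335000e-01  1.931356e+02  6.926700e+01 -7.184300e+00
  5.200000e-02]
basket [ 5.018000e-01  9.040000e-02  2.971353e+02  2.487111e+02 -2.436700e+00
  2.000000e-03] [ 5.181000e-01  1.180000e-01  2.015988e+02  1.779777e+02 -2.290600e+00
  3.100000e-03]
A knob cand min y [[0.582, 0.21, 0.054], [0.543, 0.273, 0.048], [0.54, 0.273, 0.048], [0.542, 0.274, 0.06], [0.538, 0.274, 0.058], [0.546, 0.274, 0.058]]
B knob cand min y [[0.549, -0.178, 0.05], [0.556, -0.178, 0.054], [0.56, -0.178, 0.055], [0.552, -0.178, 0.056], [0.56, -0.175, 0.05], [0.546, -0.175, 0.049]]
C knob cand min y [[0.517, -0.385, 0.054], [0.513, -0.384, 0.057], [0.52, -0.383, 0.064], [0.518, -0.382, 0.048], [0.525, -0.382, 0.051], [0.514, -0.381, 0.051]]
scene table z 0.0008671993234932174
box [ 5.522000e-01  3.371000e-01  1.945228e+02  6.706280e+01 -1.193560e+01
  5.390000e-02]
box [ 5.62700e-01 -1.11800e-01  1.95825e+02  6.79437e+01 -9.68880e+00
  5.39000e-02]
box [ 5.249000e-01 -3.304000e-01  1.938599e+02  7.145380e+01 -7.009400e+00
  5.290000e-02]
basket [ 5.324000e-01  8.940000e-02  3.017649e+02  2.496214e+02 -3.270500e+00
  4.500000e-03] [ 5.063000e-01  1.325000e-01  1.727856e+02  1.524877e+02 -2.353300e+00
  5.400000e-03]
A knob cand min y [[0.563, 0.21, 0.06], [0.555, 0.211, 0.061], [0.553, 0.211, 0.063], [0.588, 0.211, 0.059], [0.585, 0.211, 0.06], [0.546, 0.212, 0.061]]
B knob cand min y [[0.556, -0.176, 0.048], [0.553, -0.175, 0.055], [0.557, -0.175, 0.054], [0.547, -0.172, 0.058], [0.56, -0.172, 0.048], [0.557, -0.172, 0.054]]
C knob cand min y [[0.518, -0.385, 0.058], [0.526, -0.384, 0.052], [0.528, -0.384, 0.05], [0.526, -0.383, 0.057], [0.524, -0.383, 0.06], [0.523, -0.383, 0.045]]
```

play_rows(steps=[[0, 0, -7.9, 3.1, -2.44, -0.5, 0.6], [0, 0, -7.9, 3.1, -2.44, -0.5, 0.6], [0, 0, -7.9, 3.1, -2.44, -0.5, 0.6], [0, 0, -7.9, 3.1, -2.44, -0.5, 0.6], [0, 0, -7.9, 3.1, -2.44, -0.5, 0.6], [0, 0, -7.9, 3.1, -2.44, -0.5, 0.6], [0, 0, -7.9, 3.1, -2.44, -0.5, 0.6], [0, 0, -7.9, 3.1, -2.44, -0.5, 0.6], [0, 0, -7.9, 3.1, -2.44, -0.5, 0.6], [0, 0, -7.9, 3.1, -2.44, -0.5, 0.6], [0, 0, 0, 0, 0, 0, 0.6], [0, 0, 0, 0, 0, 0, 0.6]], newtons=20)

```text
clock: 1.9
eef_pos: [0.5403, 0.2824, 0.1473]
orientation: [-0.0, 0.781, 0.625, -0.0]
wrist_force: [-0.3, 0.2, 0.1]
width: 0.0511
grasp_force: 0.0
```

```bash
cat > arc.py <<'E'
# box-frame offsets of the knob (cm) along e and z for lid angles
import numpy as np,sys
R,p0=8.415,.0595
def off(t): return R*(np.cos(p0)-np.cos(p0+t)),R*(np.sin(p0+t)-np.sin(p0))
def rows(ang,ts):
    e=np.array([-np.sin(np.radians(ang)),np.cos(np.radians(ang))]); prev=off(ts[0])
    for t in ts[1:]:
        o=off(t); d=(o[0]-prev[0])*e; print("[0,0,0,%.2f,%.2f,%.2f,0]"%(d[0],d[1],o[1]-prev[1]),end=","); prev=o
    print()
if __name__=="__main__":
    for ang in(-12.5,-10,-7.1):
        print(ang); rows(ang,[0,.1,.2,.3,.4,.5]); rows(ang,[0,.15,.3,.45,.6,.75,.9,1.05,1.2,1.35,1.5,1.65,1.75])
E
python3 arc.py
python3 - <<'E'
from h import *
from meas import rect
o=observe(); print(o["clock"],o["eef_pos"],o["joint_positions"],o["width"],o["orientation"])
P,_,_=cloud("top",np.load("top0.npz")["d"]); Q,_,_=cloud("scene",np.load("scene0.npz")["d"])
for X in(P,Q):
    X=X[(X[:,2]>.045)&(X[:,2]<.07)&(abs(X[:,1]-.125)<.105)&(abs(X[:,0]-.51)<.17)]
    (x,y),s,a=cv2.minAreaRect((X[:,:2]*1000).astype(np.float32)); print("basket",x,y,s,a,len(X))
    print(np.percentile(X,[0,1,99,100],axis=0).round(3).tolist())
E
```

```text
-12.5
[0,0,0,0.02,0.09,0.84,0],[0,0,0,0.04,0.17,0.82,0],[0,0,0,0.06,0.25,0.80,0],[0,0,0,0.07,0.33,0.77,0],[0,0,0,0.09,0.40,0.73,0],
[0,0,0,0.04,0.17,1.25,0],[0,0,0,0.08,0.35,1.21,0],[0,0,0,0.11,0.52,1.14,0],[0,0,0,0.15,0.68,1.05,0],[0,0,0,0.18,0.83,0.94,0],[0,0,0,0.21,0.95,0.80,0],[0,0,0,0.23,1.06,0.64,0],[0,0,0,0.25,1.14,0.48,0],[0,0,0,0.27,1.20,0.30,0],[0,0,0,0.27,1.23,0.11,0],[0,0,0,0.27,1.23,-0.08,0],[0,0,0,0.18,0.81,-0.16,0],
-10
[0,0,0,0.02,0.09,0.84,0],[0,0,0,0.03,0.17,0.82,0],[0,0,0,0.04,0.25,0.80,0],[0,0,0,0.06,0.33,0.77,0],[0,0,0,0.07,0.40,0.73,0],
[0,0,0,0.03,0.17,1.25,0],[0,0,0,0.06,0.35,1.21,0],[0,0,0,0.09,0.52,1.14,0],[0,0,0,0.12,0.69,1.05,0],[0,0,0,0.15,0.83,0.94,0],[0,0,0,0.17,0.96,0.80,0],[0,0,0,0.19,1.07,0.64,0],[0,0,0,0.20,1.15,0.48,0],[0,0,0,0.21,1.21,0.30,0],[0,0,0,0.22,1.24,0.11,0],[0,0,0,0.22,1.24,-0.08,0],[0,0,0,0.14,0.81,-0.16,0],
-7.1
[0,0,0,0.01,0.09,0.84,0],[0,0,0,0.02,0.17,0.82,0],[0,0,0,0.03,0.25,0.80,0],[0,0,0,0.04,0.33,0.77,0],[0,0,0,0.05,0.41,0.73,0],
[0,0,0,0.02,0.17,1.25,0],[0,0,0,0.04,0.35,1.21,0],[0,0,0,0.07,0.53,1.14,0],[0,0,0,0.09,0.69,1.05,0],[0,0,0,0.10,0.84,0.94,0],[0,0,0,0.12,0.97,0.80,0],[0,0,0,0.13,1.08,0.64,0],[0,0,0,0.14,1.16,0.48,0],[0,0,0,0.15,1.22,0.30,0],[0,0,0,0.16,1.25,0.11,0],[0,0,0,0.16,1.25,-0.08,0],[0,0,0,0.10,0.82,-0.16,0],
1.9 [0.54028004 0.28242411 0.14726206] [4.62521059e-01 4.08162382e-01 1.55896242e+00 5.35331238e-04
 1.17536260e+00 6.82908023e-01] 0.05114157773456762 [-3.35832122e-04  7.80643441e-01  6.24976445e-01 -3.85162394e-04]
basket 518.862548828125 128.3688201904297 (169.15286254882812, 264.8665771484375) 87.38456726074219 585
[[0.385, 0.039, 0.045], [0.385, 0.039, 0.046], [0.651, 0.216, 0.068], [0.652, 0.218, 0.069]]
basket 518.02783203125 131.43714904785156 (165.92822265625, 268.3465576171875) 87.33287811279297 727
[[0.382, 0.045, 0.045], [0.386, 0.046, 0.045], [0.651, 0.217, 0.065], [0.653, 0.219, 0.067]]
```

play_rows(steps=[[0, 0, 0, -0.1, 0.05, -3.4, 0.6], [0, 0, 0, 0, 0, -3.4, 0.6], [0, 0, 0, 0, 0, -2.6, 0.6], [0, 0, 0, 0, 0, -1.9, 0.6], [0, 0, 0, 0, 0, 0, 0], [0, 0, 0, 0, 0, 0, 0], [0, 0, 0, 0, 0, 0, 0], [0, 0, 0, 0, 0, 0, 0], [0, 0, 0, 0, 0, 0, 0]], newtons=20)

```text
clock: 2.8
eef_pos: [0.5396, 0.2838, 0.0357]
orientation: [0.0, 0.78, 0.625, 0.001]
wrist_force: [-0.3, -1.3, 0.5]
width: 0.0003
grasp_force: 0.0
```

Run:
```python
from h import *
p,d=viewer.snapshot("scene"); np.savez("scene1.npz",p=p,d=d)
c=p[150:240,310:410][:,:,::-1]; cv2.imwrite("pics/s1.png",cv2.resize(c,None,fx=6,fy=6,interpolation=cv2.INTER_CUBIC))
for cam in("scene","top"):
    if cam=="top": viewer.snapshot(cam)
    print([(round(x["confidence"],2),np.round(c2w(cam,x["xyz"]),3).tolist()) for x in viewer.spot_in(cam,"box_1_knob")])
```

```text
[(0.73, [0.311, -0.494, 0.054])]
[(0.97, [0.564, -0.123, 0.049]), (0.95, [0.309, -0.502, 0.05]), (0.69, [0.719, 0.229, 0.069])]
```

View pics/s1.png

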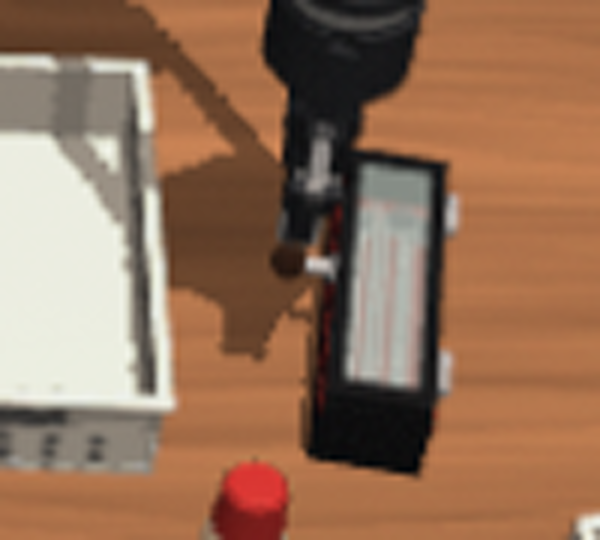

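The close-up shows the knob at crop (289,262), just on the +x side of both closed fingers: the gripper missed it. I'll work out the knob position from its dark pixels.

Run:
```python
from h import *
from meas import rect
z1=np.load("scene1.npz");z0=np.load("scene0.npz")
i=viewer.camera_info("scene");T=np.array(i["extrinsics"])
def ray(uv,z):
    p=world("scene",uv,1.0)[0]; o=T[:3,3]; return o+(p-o)*(z-o[2])/(p[2]-o[2])
print("now",ray((358.0,193.5),.049), world("scene",(358,193.5),z1["d"][193,358]))
for n,z in(("0",z0),("1",z1)):
    P,u,v=cloud("scene",z["d"]); print(n,np.round(rect(P,.04,.065,np.array((.55,.31)),.13),4))
# start knobs from scene pic (768 px coords/1.5)
for uv in((537,290),(328,293),(232,281)): print(uv,ray((uv[0]/1.5,uv[1]/1.5),.049))
# dark corner checks: box outline from red/dark mask
```

```text
now [0.54046337 0.28569089 0.049     ] [[0.54651158 0.28387532 0.05531694]]
0 [ 5.522000e-01  3.371000e-01  1.945228e+02  6.706280e+01 -1.193560e+01
  5.390000e-02]
1 [ 5.523000e-01  3.382000e-01  1.949374e+02  6.849850e+01 -1.188870e+01
  5.390000e-02]
(537, 290) [0.53971237 0.28579478 0.049     ]
(328, 293) [ 0.5535694  -0.16697139  0.049     ]
(232, 281) [ 0.51946391 -0.38371846  0.049     ]
```

Run:
```python
from h import *
o=observe(); print(o["eef_pos"],o["width"],o["joint_positions"])
z1=np.load("scene1.npz")
for v in range(176,199,2):
    print(v,[ (u,z1["p"][v,u].tolist(),(world("scene",(u,v),z1["d"][v,u])[0]*1000).round().astype(int).tolist()) for u in range(355,366,3)])
```

```text
[0.53929328 0.28344963 0.03494163] -8.869543082399733e-05 [ 4.65052127e-01  5.11473510e-01  1.69988349e+00 -3.46161711e-05
  9.29666880e-01  6.84976313e-01]
176 [(355, [113, 73, 49], [408, 301, 0]), (358, [17, 17, 18], [550, 271, 137]), (361, [49, 48, 48], [569, 274, 156]), (364, [132, 127, 124], [585, 279, 171])]
178 [(355, [107, 70, 45], [409, 302, -9]), (358, [18, 17, 18], [556, 270, 134]), (361, [80, 78, 76], [581, 272, 159]), (364, [110, 106, 102], [593, 278, 170])]
180 [(355, [99, 64, 41], [427, 298, -1]), (358, [37, 37, 38], [584, 264, 153]), (361, [129, 123, 120], [593, 270, 162]), (364, [123, 118, 115], [585, 281, 155])]
182 [(355, [103, 67, 44], [437, 297, -1]), (358, [22, 21, 23], [598, 261, 159]), (361, [66, 64, 64], [599, 269, 160]), (364, [53, 52, 53], [599, 279, 160])]
184 [(355, [99, 64, 42], [449, 295, 1]), (358, [16, 18, 19], [585, 266, 137]), (361, [28, 28, 28], [594, 272, 147]), (364, [15, 15, 17], [598, 280, 151])]
186 [(355, [100, 66, 42], [456, 295, -1]), (358, [20, 19, 21], [554, 276, 97]), (361, [19, 20, 21], [553, 286, 96]), (364, [59, 39, 27], [579, 287, 12
[... 227 characters left out ...]
4, 62]), (361, [61, 53, 48], [548, 291, 73]), (364, [47, 29, 23], [484, 321, 8])]
192 [(355, [59, 38, 26], [540, 275, 55]), (358, [49, 29, 20], [543, 284, 58]), (361, [148, 108, 84], [543, 294, 58]), (364, [55, 45, 40], [495, 319, 9])]
194 [(355, [62, 39, 27], [542, 276, 48]), (358, [42, 25, 16], [551, 283, 58]), (361, [172, 168, 164], [546, 294, 52]), (364, [183, 175, 171], [545, 304, 51])]
196 [(355, [108, 70, 45], [504, 288, -2]), (358, [71, 45, 29], [506, 298, 0]), (361, [98, 65, 43], [505, 308, 0]), (364, [50, 49, 48], [529, 311, 25])]
198 [(355, [104, 69, 45], [518, 286, 4]), (358, [105, 69, 44], [515, 297, 1]), (361, [154, 99, 65], [514, 307, -1]), (364, [53, 17, 17], [538, 310, 25])]
```

Run:
```python
from h import *
for cam,n,c in(("scene","scene0",(.23,.527)),("scene","scene1",(.54,.283))):
    z=np.load(n+".npz"); P,u,v=cloud(cam,z["d"])
    m=(P[:,2]>.061)&(P[:,2]<.3)&(np.hypot(P[:,0]-c[0],P[:,1]-c[1])<.08); Q=P[m];uu=u[m];vv=v[m]
    k=np.argsort(Q[:,2])[:14]; print(n,[(int(a),int(b),(q*1000).round().tolist()) for a,b,q in zip(uu[k],vv[k],Q[k])])
p=np.load("scene0.npz")["p"];
```

```text
scene0 [(409, 88, [223.0, 480.0, 249.0]), (409, 87, [217.0, 482.0, 249.0]), (410, 88, [224.0, 484.0, 249.0]), (437, 94, [259.0, 570.0, 251.0]), (411, 86, [214.0, 489.0, 251.0]), (437, 93, [254.0, 571.0, 252.0]), (436, 94, [261.0, 566.0, 252.0]), (436, 93, [258.0, 566.0, 254.0]), (407, 85, [213.0, 474.0, 255.0]), (410, 87, [226.0, 482.0, 255.0]), (408, 86, [220.0, 476.0, 255.0]), (438, 93, [259.0, 572.0, 255.0]), (436, 92, [254.0, 566.0, 256.0]), (408, 85, [215.0, 477.0, 256.0])]
scene1 [(335, 189, [533.0, 210.0, 61.0]), (335, 184, [510.0, 212.0, 61.0]), (358, 191, [541.0, 284.0, 61.0]), (336, 192, [546.0, 212.0, 61.0]), (359, 190, [537.0, 288.0, 61.0]), (336, 196, [564.0, 210.0, 62.0]), (335, 186, [520.0, 211.0, 62.0]), (334, 190, [538.0, 206.0, 62.0]), (358, 190, [537.0, 284.0, 62.0]), (382, 195, [559.0, 359.0, 62.0]), (336, 195, [560.0, 210.0, 62.0]), (335, 193, [552.0, 208.0, 62.0]), (334, 193, [552.0, 205.0, 62.0]), (335, 182, [502.0, 213.0, 62.0])]
```

The depth images put the real fingertips about 38 mm behind the reported TCP, both at the start and now, so the fingers closed above the knob. I'll open, go lower, and check.

play_rows(steps=[[0, 0, 0, 0, 0, 0, 0.6], [0, 0, 0, 0, 0, 0, 0.6], [0, 0, 0, 0, 0, 0, 0.6], [0, 0, 0, 0.05, 0.1, -1.0, 0.6], [0, 0, 0, 0, 0, -1.0, 0.6], [0, 0, 0, 0, 0, -0.5, 0.6], [0, 0, 0, 0, 0, 0, 0.6]])

```text
clock: 3.7
eef_pos: [0.5387, 0.284, 0.0081]
orientation: [-0.0, 0.78, 0.625, -0.001]
wrist_force: [-0.4, 0.1, 1.0]
width: 0.0513
grasp_force: 0.0
```

Run:
```python
from h import *
p,d=viewer.snapshot("scene"); np.savez("scene2.npz",p=p,d=d)
c=p[150:240,310:410][:,:,::-1]; cv2.imwrite("pics/s2.png",cv2.resize(c,None,fx=6,fy=6,interpolation=cv2.INTER_CUBIC))
o=observe(); print(o["eef_pos"],o["width"],o["wrist_force"])
P,u,v=cloud("scene",d); m=(P[:,2]>.02)&(P[:,2]<.14)&(abs(P[:,0]-.54)<.07)&(P[:,1]>.262)&(P[:,1]<.292)
for a,b,q in sorted(zip(v[m],u[m],P[m].tolist()),key=lambda t:t[2][2])[:25]: print(b,a,np.round(np.array(q)*1000).tolist())
```

```text
[0.53918984 0.28422585 0.00876345] 0.051105349319951004 [-0.47560615  0.67062055 -0.20326312]
354 199 [564.0, 270.0, 48.0]
355 199 [568.0, 272.0, 52.0]
360 200 [572.0, 287.0, 52.0]
355 200 [573.0, 271.0, 52.0]
356 200 [575.0, 274.0, 55.0]
358 200 [575.0, 280.0, 55.0]
360 199 [571.0, 287.0, 55.0]
354 198 [567.0, 268.0, 56.0]
359 200 [576.0, 283.0, 56.0]
357 200 [577.0, 276.0, 57.0]
355 198 [569.0, 271.0, 58.0]
357 199 [574.0, 276.0, 59.0]
356 199 [575.0, 273.0, 60.0]
355 197 [567.0, 271.0, 60.0]
361 198 [571.0, 289.0, 60.0]
359 199 [576.0, 282.0, 61.0]
358 199 [576.0, 279.0, 61.0]
358 198 [575.0, 278.0, 65.0]
361 197 [571.0, 289.0, 65.0]
357 198 [576.0, 275.0, 66.0]
356 198 [578.0, 271.0, 67.0]
358 197 [573.0, 278.0, 67.0]
355 196 [570.0, 269.0, 68.0]
356 197 [575.0, 271.0, 69.0]
356 196 [571.0, 272.0, 69.0]
```

View pics/s2.png

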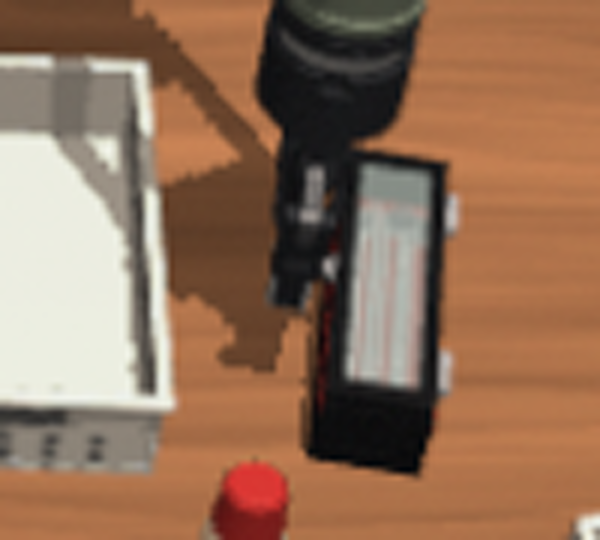

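The near finger tip is at crop (285,305), z≈52 mm with the knob behind it. So the offset is confirmed at about 43 mm at this opening; I'll go down another 1.3 cm and close.

play_rows(steps=[[0, 0, 0, 0, 0, -0.7, 0.6], [0, 0, 0, 0, 0, -0.6, 0.6], [0, 0, 0, 0, 0, 0, 0], [0, 0, 0, 0, 0, 0, 0], [0, 0, 0, 0, 0, 0, 0], [0, 0, 0, 0, 0, 0, 0], [0, 0, 0, 0, 0, 0, 0]], newtons=20)

```text
clock: 4.45
eef_pos: [0.5395, 0.2845, -0.0033]
orientation: [-0.0, 0.78, 0.625, -0.0]
wrist_force: [-0.9, -0.2, 0.3]
width: 0.0181
grasp_force: 19.5
```

play_rows(steps=[[0, 0, 0, 0.02, 0.09, 0.84, 0], [0, 0, 0, 0.04, 0.17, 0.82, 0], [0, 0, 0, 0.06, 0.25, 0.8, 0], [0, 0, 0, 0.07, 0.33, 0.77, 0], [0, 0, 0, 0.09, 0.4, 0.73, 0], [0, 0, 0, 0, 0, 0, 0], [0, 0, 0, 0, 0, 0, 0]])

```text
clock: 5.15
eef_pos: [0.5424, 0.2967, 0.0364]
orientation: [0.0, 0.78, 0.625, -0.0]
wrist_force: [-1.6, -0.9, -0.1]
width: 0.0181
grasp_force: 19.6
```

```bash
cat > lid.py <<'E'
from h import *
import sys
# python lid.py tag cx cy ang : lid angle from the points near the +x end of the box
def lid(tag,cx,cy,ang,cam="scene"):
    p,d=viewer.snapshot(cam); np.savez(f"{tag}.npz",p=p,d=d)
    P,u,v=cloud(cam,d); a=np.radians(ang); ex=np.array([-np.sin(a),np.cos(a)]); ey=np.array([np.cos(a),np.sin(a)])
    q=P[:,:2]-[cx,cy]; X=q@ex; Y=q@ey
    for lo,hi in((.055,.093),(-.093,-.055)):
        m=(Y>lo)&(Y<hi)&(abs(X)<.08)&(P[:,2]>.02)&(P[:,2]<.15)
        s=np.stack([X[m],P[m,2]],1)*1000
        for b in range(-80,80,10):
            k=(s[:,0]>=b)&(s[:,0]<b+10)
            if k.sum()>3: print(f"x{b}: {np.median(s[k,1]):.0f}/{np.max(s[k,1]):.0f}",end="  ")
        print()
    o=observe(); print(o["clock"],o["eef_pos"].round(4),o["width"],o["wrist_force"].round(2),o["grasp_force"])
if __name__=="__main__": lid(sys.argv[1],*map(float,sys.argv[2:5]))
E
python3 lid.py A1 .5505 .336 -12.5
```

```text
x-50: 146/147  x-30: 45/149  x-20: 77/83  x-10: 73/82  x0: 69/75  x10: 63/71  x20: 58/63  x30: 55/59  
x-10: 72/80  x0: 69/75  x10: 62/67  x20: 57/61  x30: 52/57  
5.2 [0.5424 0.2966 0.0361] 0.01829665120443594 [-1.35 -0.66 -1.17] 19.638294875621796
```

play_rows(steps=[[0, 0, 0, 0, 0, 0, 0.6], [0, 0, 0, 0, 0, 0, 0.6], [0, 0, 0, 0, 0, 0, 0.6], [0, 0, 0, 0, 0, 0, 0.6], [0, 0, 0, 0, 0, 0, 0.6]])

```text
clock: 5.7
eef_pos: [0.5426, 0.2969, 0.0362]
orientation: [0.0, 0.78, 0.625, 0.0]
wrist_force: [0.1, -0.5, -0.5]
width: 0.0511
grasp_force: 0.0
```

```bash
python3 lid.py A2 .5505 .336 -12.5
```

```text
x-50: 135/148  x-40: 138/150  x-30: 53/148  x-20: 54/58  x-10: 54/56  x0: 53/59  x10: 54/59  x20: 54/59  x30: 49/52  
x-10: 53/55  x0: 53/57  x10: 53/59  x20: 53/58  x30: 47/49  
5.75 [0.5426 0.2969 0.0363] 0.0514728564948953 [ 0.   -0.65 -0.58] 0.0
```

Box A's lid fell shut by itself, so it is free. I'll regrasp it and open it fully.

play_rows(steps=[[0, 0, 0, -0.16, -0.73, -1.5, 0.6], [0, 0, 0, -0.1, -0.42, -1.62, 0.6], [0, 0, 0, -0.02, -0.09, -0.84, 0.6], [0, 0, 0, 0, 0, 0, 0], [0, 0, 0, 0, 0, 0, 0], [0, 0, 0, 0, 0, 0, 0], [0, 0, 0, 0, 0, 0, 0], [0, 0, 0, 0, 0, 0, 0]])

```text
clock: 6.55
eef_pos: [0.5401, 0.2849, -0.0028]
orientation: [0.0, 0.78, 0.625, 0.001]
wrist_force: [-0.5, 0.6, 0.3]
width: 0.0182
grasp_force: 19.5
```

play_rows(steps=[[0, 0, 0, 0.04, 0.17, 1.25, 0], [0, 0, 0, 0.08, 0.35, 1.21, 0], [0, 0, 0, 0.11, 0.52, 1.14, 0], [0, 0, 0, 0.15, 0.68, 1.05, 0], [0, 0, 0, 0.18, 0.83, 0.94, 0], [0, 0, 0, 0.21, 0.95, 0.8, 0], [0, 0, 0, 0.23, 1.06, 0.64, 0], [0, 0, 0, 0.25, 1.14, 0.48, 0], [0, 0, 0, 0.27, 1.2, 0.3, 0], [0, 0, 0, 0.27, 1.23, 0.11, 0], [0, 0, 0, 0.27, 1.23, -0.08, 0], [0, 0, 0, 0.18, 0.81, -0.16, 0], [0, 0, 0, 0, 0, 0, 0], [0, 0, 0, 0, 0, 0, 0]])

```text
clock: 7.95
eef_pos: [0.5621, 0.3866, 0.0736]
orientation: [-0.0, 0.78, 0.625, 0.0]
wrist_force: [-3.5, 0.8, 4.0]
width: 0.0179
grasp_force: 20.3
```

```bash
python3 lid.py A3 .5505 .336 -12.5
```

```text
x-30: 44/46  x-20: 29/44  x-10: 30/43  x0: 28/44  x10: 28/38  x20: 44/48  x30: 62/106  x40: 102/106  
x-30: 41/46  x-20: 27/48  x-10: 28/46  x0: 27/47  x10: 29/44  x20: 35/48  x30: 60/102  x40: 101/105  
8.0 [0.5621 0.3863 0.0737] 0.01842825209690926 [-3.85  0.83  4.47] 20.31718611717224
```

play_rows(steps=[[0, 0, 0, 0, 0, 0, 0.6], [0, 0, 0, 0, 0, 0, 0.6], [0, 0, 0, 0, 0, 0, 0.6], [0, 0, 0, 0, 0, 3, 0.6], [0, 0, 0, 0, 0, 4, 0.6], [0, 0, 0.2, -0.07, -4.26, 0, 0.6], [0, 0, 0.2, -0.07, -4.26, 0, 0.6], [0, 0, 0.2, -0.07, -4.26, 0, 0.6], [0, 0, 0.2, -0.07, -4.26, 0, 0.6], [0, 0, 0.2, -0.07, -4.26, 0, 0.6], [0, 0, 0.2, -0.07, -4.26, 0, 0.6], [0, 0, 0.2, -0.07, -4.26, 0, 0.6], [0, 0, 0.2, -0.07, -4.26, 0, 0.6], [0, 0, 0.2, -0.07, -4.26, 0, 0.6], [0, 0, 0.2, -0.07, -4.26, 0, 0.6], [0, 0, 0.2, -0.07, -4.26, 0, 0.6], [0, 0, 0.2, -0.07, -4.26, 0, 0.6], [0, 0, 0.1, -0.04, -4.26, 0, 0.6], [0, 0, 0, 0, 0, 0, 0.6]])

```text
clock: 9.9
eef_pos: [0.5532, -0.173, 0.1433]
orientation: [0.001, 0.768, 0.64, -0.0]
wrist_force: [-0.0, 0.6, -0.0]
width: 0.0512
grasp_force: 0.0
```

```bash
python3 lid.py A4 .5505 .336 -12.5; python3 -c "
from h import *
from scipy.spatial.transform import Rotation as R
o=observe();q=o['orientation'];print(R.from_quat([*q[1:],q[0]]).as_matrix().round(3))"
```

```text
x-30: 44/49  x-20: 30/42  x-10: 29/44  x0: 27/44  x10: 27/42  x20: 43/50  x30: 55/78  x40: 89/105  x50: 100/104  
x-30: 41/46  x-20: 26/47  x-10: 28/47  x0: 29/49  x10: 29/47  x20: 32/44  x30: 54/77  x40: 78/104  x50: 98/101  
9.95 [ 0.553  -0.1704  0.1432] 0.0512841215058989 [ 0.13 -0.19 -0.42] 0.0
[[ 0.18   0.984  0.   ]
 [ 0.984 -0.18  -0.001]
 [-0.001  0.001 -1.   ]]
```

Box A's lid went on to its stop. Now box B: descend, pinch and lift 0.5 rad.

play_rows(steps=[[0, 0, 0, 0, 0.1, -4.5, 0.6], [0, 0, 0, 0, 0, -4.5, 0.6], [0, 0, 0, 0, 0, -3.2, 0.6], [0, 0, 0, 0, 0, -2.4, 0.6], [0, 0, 0, 0, 0, 0, 0.6], [0, 0, 0, 0, 0, 0, 0], [0, 0, 0, 0, 0, 0, 0], [0, 0, 0, 0, 0, 0, 0], [0, 0, 0, 0, 0, 0, 0], [0, 0, 0, 0, 0, 0, 0]])

```text
clock: 10.95
eef_pos: [0.5541, -0.1668, -0.001]
orientation: [0.001, 0.767, 0.642, 0.001]
wrist_force: [-1.4, 1.4, 5.4]
width: 0.0182
grasp_force: 19.6
```

play_rows(steps=[[0, 0, 0, 0.02, 0.09, 0.84, 0], [0, 0, 0, 0.03, 0.17, 0.82, 0], [0, 0, 0, 0.04, 0.25, 0.8, 0], [0, 0, 0, 0.06, 0.33, 0.77, 0], [0, 0, 0, 0.07, 0.4, 0.73, 0], [0, 0, 0, 0, 0, 0, 0], [0, 0, 0, 0, 0, 0, 0.6], [0, 0, 0, 0, 0, 0, 0.6], [0, 0, 0, 0, 0, 0, 0.6], [0, 0, 0, 0, 0, 0, 0.6], [0, 0, 0, 0, 0, 0, 0.6]])

```text
clock: 12.05
eef_pos: [0.5553, -0.1543, 0.0368]
orientation: [-0.0, 0.767, 0.642, -0.0]
wrist_force: [0.2, -0.4, -0.5]
width: 0.0514
grasp_force: 0.0
```

```bash
python3 lid.py B1 .5627 -.115 -10
```

```text
x-50: 144/150  x-40: 136/149  x-30: 54/145  x-20: 53/59  x-10: 53/58  x0: 54/56  x10: 52/59  x20: 54/61  x30: 46/52  
x-30: 55/58  x-20: 54/59  x-10: 53/58  x0: 55/59  x10: 55/57  x20: 55/59  x30: 48/51  
12.1 [ 0.5553 -0.1543  0.0368] 0.05108095697015697 [-0.22 -0.31  0.4 ] 0.0
```

play_rows(steps=[[0, 0, 0, -0.13, -0.73, -1.5, 0.6], [0, 0, 0, -0.07, -0.42, -1.62, 0.6], [0, 0, 0, -0.02, -0.09, -0.84, 0.6], [0, 0, 0, 0, 0, 0, 0], [0, 0, 0, 0, 0, 0, 0], [0, 0, 0, 0, 0, 0, 0], [0, 0, 0, 0, 0, 0, 0], [0, 0, 0, 0, 0, 0, 0]])

```text
clock: 12.9
eef_pos: [0.5538, -0.1667, -0.002]
orientation: [0.001, 0.767, 0.642, 0.0]
wrist_force: [1.0, -0.2, -0.5]
width: 0.0181
grasp_force: 19.5
```

play_rows(steps=[[0, 0, 0, 0.03, 0.17, 1.25, 0], [0, 0, 0, 0.06, 0.35, 1.21, 0], [0, 0, 0, 0.09, 0.52, 1.14, 0], [0, 0, 0, 0.12, 0.69, 1.05, 0], [0, 0, 0, 0, 0, 0, 0]])

```text
clock: 13.4
eef_pos: [0.5566, -0.1487, 0.0458]
orientation: [0.001, 0.766, 0.643, 0.0]
wrist_force: [-1.1, -1.8, -0.6]
width: 0.0182
grasp_force: 19.7
```

```bash
python3 lid.py B2 .5627 -.115 -10
```

```text
x-30: 40/51  x-20: 81/90  x-10: 78/89  x0: 73/80  x10: 65/72  x20: 60/67  x30: 53/62  
x-20: 85/90  x-10: 82/89  x0: 74/83  x10: 67/73  x20: 60/68  x30: 52/62  
13.45 [ 0.5565 -0.1492  0.0451] 0.01805612359211037 [-1.04 -1.3   0.72] 19.775488078594208
```

play_rows(steps=[[0, 0, 0, 0.15, 0.83, 0.94, 0], [0, 0, 0, 0.17, 0.96, 0.8, 0], [0, 0, 0, 0.19, 1.07, 0.64, 0], [0, 0, 0, 0.2, 1.15, 0.48, 0], [0, 0, 0, 0.21, 1.21, 0.3, 0], [0, 0, 0, 0.22, 1.24, 0.11, 0], [0, 0, 0, 0.22, 1.24, -0.08, 0], [0, 0, 0, 0.14, 0.81, -0.16, 0], [0, 0, 0, 0, 0, 0, 0], [0, 0, 0, 0, 0, 0, 0.6], [0, 0, 0, 0, 0, 0, 0.6], [0, 0, 0, 0, 0, 0, 0.6], [0, 0, 0, 0, 0, 3, 0.6], [0, 0, 0, 0, 0, 4, 0.6]])

```text
clock: 14.85
eef_pos: [0.5698, -0.0645, 0.1429]
orientation: [-0.002, 0.767, 0.642, -0.002]
wrist_force: [0.5, -1.2, 0.5]
width: 0.0512
grasp_force: 0.0
```

play_rows(steps=[[0, 0, 0.35, -0.7, -3.99, 0, 0.6], [0, 0, 0.35, -0.7, -3.99, 0, 0.6], [0, 0, 0.35, -0.7, -3.99, 0, 0.6], [0, 0, 0.35, -0.7, -3.99, 0, 0.6], [0, 0, 0.35, -0.7, -3.99, 0, 0.6], [0, 0, 0.35, -0.7, -3.99, 0, 0.6], [0, 0, 0.35, -0.7, -3.99, 0, 0.6], [0, 0, 0.35, -0.7, -3.99, 0, 0.6], [0, 0, 0, 0, 0, 0, 0.6], [0, 0, 0, 0, 0, 0, 0.6]])

```text
clock: 15.85
eef_pos: [0.5147, -0.3845, 0.1438]
orientation: [-0.0, 0.752, 0.66, 0.0]
wrist_force: [-0.1, 0.3, -0.1]
width: 0.0512
grasp_force: 0.0
```

```bash
python3 lid.py B3 .5627 -.115 -10
```

```text
x-30: 41/50  x-20: 31/46  x-10: 31/47  x0: 29/45  x10: 29/47  x20: 42/48  x30: 49/72  x40: 82/104  x50: 99/104  
x-30: 37/47  x-20: 24/47  x-10: 30/48  x0: 28/39  x10: 27/40  x20: 43/49  x30: 56/67  x40: 101/105  x50: 101/104  
15.9 [ 0.515  -0.3834  0.1439] 0.05111793874444965 [-0.   -0.18 -0.16] 0.0
```

play_rows(steps=[[0, 0, 0, 0.4, -0.1, -4.5, 0.6], [0, 0, 0, 0, 0, -4.5, 0.6], [0, 0, 0, 0, 0, -3.2, 0.6], [0, 0, 0, 0, 0, -2.4, 0.6], [0, 0, 0, 0, 0, 0, 0.6], [0, 0, 0, 0, 0, 0, 0], [0, 0, 0, 0, 0, 0, 0], [0, 0, 0, 0, 0, 0, 0], [0, 0, 0, 0, 0, 0, 0], [0, 0, 0, 0, 0, 0, 0]])

```text
clock: 16.9
eef_pos: [0.5199, -0.3849, 0.0001]
orientation: [0.001, 0.751, 0.661, 0.0]
wrist_force: [-1.9, 1.8, 6.5]
width: 0.0185
grasp_force: 19.6
```

play_rows(steps=[[0, 0, 0, 0.01, 0.09, 0.84, 0], [0, 0, 0, 0.02, 0.17, 0.82, 0], [0, 0, 0, 0.03, 0.25, 0.8, 0], [0, 0, 0, 0.04, 0.33, 0.77, 0], [0, 0, 0, 0.05, 0.41, 0.73, 0], [0, 0, 0, 0, 0, 0, 0], [0, 0, 0, 0, 0, 0, 0.6], [0, 0, 0, 0, 0, 0, 0.6], [0, 0, 0, 0, 0, 0, 0.6], [0, 0, 0, 0, 0, 0, 0.6], [0, 0, 0, 0, 0, 0, 0.6]])

```text
clock: 18.0
eef_pos: [0.5207, -0.3719, 0.0376]
orientation: [-0.0, 0.751, 0.661, 0.0]
wrist_force: [-0.0, 0.5, 0.0]
width: 0.0513
grasp_force: 0.0
```

```bash
python3 lid.py C1 .525 -.3315 -7.1
```

```text
x-50: 134/144  x-40: 139/150  x-30: 44/147  x-20: 79/82  x-10: 72/78  x0: 66/73  x10: 63/71  x20: 57/65  x30: 45/60  
x-30: 78/149  x-20: 76/82  x-10: 71/75  x0: 65/69  x10: 59/64  x20: 54/62  x30: 48/56  
18.05 [ 0.5207 -0.372   0.0376] 0.05119244954528981 [ 0.1   0.26 -0.42] 0.0
```

Box C's lid stayed at 0.5 rad, so it is the stiff one. I'll pinch the knob, close the lid and release.

play_rows(steps=[[0, 0, 0, 0, 0, 0, 0], [0, 0, 0, 0, 0, 0, 0], [0, 0, 0, 0, 0, 0, 0], [0, 0, 0, 0, 0, 0, 0], [0, 0, 0, -0.05, -0.41, -0.73, 0], [0, 0, 0, -0.04, -0.33, -0.77, 0], [0, 0, 0, -0.03, -0.25, -0.8, 0], [0, 0, 0, -0.02, -0.17, -0.82, 0], [0, 0, 0, -0.01, -0.09, -0.9, 0], [0, 0, 0, 0, 0, -0.1, 0], [0, 0, 0, 0, 0, 0, 0]])

```text
clock: 19.15
eef_pos: [0.5198, -0.385, -0.0029]
orientation: [0.001, 0.751, 0.661, 0.0]
wrist_force: [1.3, 2.4, 6.7]
width: 0.0184
grasp_force: 20.5
```

play_rows(steps=[[0, 0, 0, 0, 0, 0, 0.6], [0, 0, 0, 0, 0, 0, 0.6], [0, 0, 0, 0, 0, 0, 0.6], [0, 0, 0, 0, -0.2, 4, 0.8], [0, 0, 0, 0, 0, 5, 1], [0, 0, -8.5, 0, 0.4, 3, 1], [0, 0, -8.5, 0, 0.6, 0, 1], [0, 0, -8.5, 0, 0.6, 0, 1], [0, 0, -8.5, 0, 0.6, 0, 1], [0, 0, -8.5, 0, 0.6, 0, 1], [0, 0, -8.5, 0, 0.6, 0, 1], [0, 0, -8.5, 0, 0.6, 0, 1], [0, 0, -8.5, 0, 0.6, 0, 1], [0, 0, -8.5, 0, 0.6, 0, 1], [0, 0, -8.5, 0, 0.5, 0, 1], [0, 0, -4.5, 0, 0.2, 0, 1], [0, 0, 0, 0, 0, 0, 1]])

```text
clock: 20.85
eef_pos: [0.5189, -0.327, 0.1162]
orientation: [-0.0, 0.998, -0.059, -0.0]
wrist_force: [-0.2, -0.2, -0.3]
width: 0.0856
grasp_force: 0.0
```

```bash
python3 lid.py C2 .525 -.3315 -7.1
python3 - <<'E'
from h import *
from meas import rect
P,_,_=cloud("scene",np.load("C2.npz")["d"]); print("scene",np.round(rect(P,.04,.065,np.array((.525,-.33)),.13),4))
p,d=viewer.snapshot("top"); np.savez("topC.npz",p=p,d=d); P,_,_=cloud("top",d); print("top",np.round(rect(P,.04,.065,np.array((.525,-.33)),.13),4))
c=np.load("C2.npz")["p"][140:260,120:280][:,:,::-1]; cv2.imwrite("pics/c2.png",cv2.resize(c,None,fx=4,fy=4,interpolation=cv2.INTER_CUBIC))
E
```

```text
x-30: 54/59  x-20: 53/58  x-10: 54/58  x0: 52/57  x10: 53/60  x20: 52/59  x30: 45/59  
x-30: 53/60  x-20: 53/58  x-10: 53/59  x0: 53/56  x10: 52/57  x20: 48/58  x30: 44/49  
20.9 [ 0.519  -0.3273  0.1163] 0.08530007220934603 [ 0.05 -0.16  0.32] 0.0
scene [ 5.26400e-01 -3.31200e-01  1.92279e+02  6.99342e+01 -4.61070e+00
  5.29000e-02]
top [ 0.608  -0.329  29.6985 29.6985 45.      0.0523]
```

View pics/c2.png

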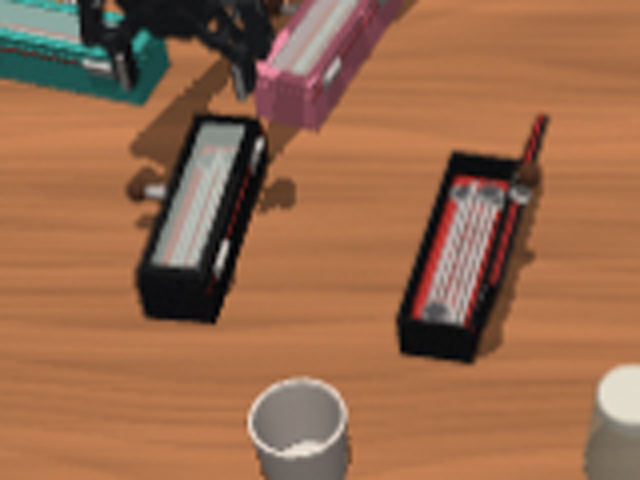

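Box C is shut at crop (200,215), with its knob at (140,190); box B stands open. Next I grip C's base beside the knob.

play_rows(steps=[[0, 0, 0, -2.1, -0.25, 0, 1], [0, 0, 0, 0, 0, -4, 1], [0, 0, 0, 0, 0, -4, 1], [0, 0, 0, 0, 0, -3.4, 1], [0, 0, 0, 0, 0, -2.5, 1], [0, 0, 0, 0, 0, -1, 1], [0, 0, 0, 0, 0, 0, 1], [0, 0, 0, 0, 0, 0, 0.3], [0, 0, 0, 0, 0, 0, 0.3], [0, 0, 0, 0, 0, 0, 0.3], [0, 0, 0, 0, 0, 0, 0.3], [0, 0, 0, 0, 0, 0, 0.3]], newtons=90)

```text
clock: 22.15
eef_pos: [0.4996, -0.3312, -0.0301]
orientation: [0.001, 0.998, -0.059, 0.002]
wrist_force: [-0.7, -1.3, 6.1]
width: 0.0594
grasp_force: 98.6
```

play_rows(steps=[[0, 0, 0, 0, 0, 0.5, 0.3], [0, 0, 0, 0, 0, 1, 0.3], [0, 0, 0, 0, 0, 1.5, 0.3], [0, 0, 0, 0, 0, 0, 0.3]])

```text
clock: 22.55
eef_pos: [0.4991, -0.3304, -0.0008]
orientation: [0.001, 0.998, -0.059, 0.001]
wrist_force: [0.2, -1.0, -7.6]
width: 0.0591
grasp_force: 98.2
```

Run:
```python
from h import *
from scipy.spatial.transform import Rotation as R
p,d=viewer.snapshot("scene"); np.savez("L.npz",p=p,d=d)
o=observe(); print(o["eef_pos"],o["width"],o["wrist_force"],o["ft_torque"])
P,_,_=cloud("scene",d); a=np.radians(-6); ey=np.array([np.cos(a),np.sin(a)]);ex=np.array([-ey[1],ey[0]])
q=P[:,:2]-[.5265,-.3328]; Y=q@ey; X=q@ex
for b in range(-90,100,15):
    m=(Y*1000>b)&(Y*1000<b+15)&(abs(X)<.02)&(P[:,2]>.03)&(P[:,2]<.11)
    if m.sum()>4: print(b,round(float(np.median(P[m,2]))*1000),end="; ")
c=p[140:260,120:280][:,:,::-1]; cv2.imwrite("pics/L.png",cv2.resize(c,None,fx=4,fy=4,interpolation=cv2.INTER_CUBIC))
```

```text
[ 0.49854554 -0.33003401 -0.00176709] 0.05894353161801021 [ 3.25315783e-03  3.61087195e-01 -6.99586676e+00] [0.01085092 0.23675062 0.0102565 ]
-45 81; -30 82; -15 81; 0 82; 15 83; 30 82; 45 83; 60 82; 75 82; 90 59;
```

View pics/L.png

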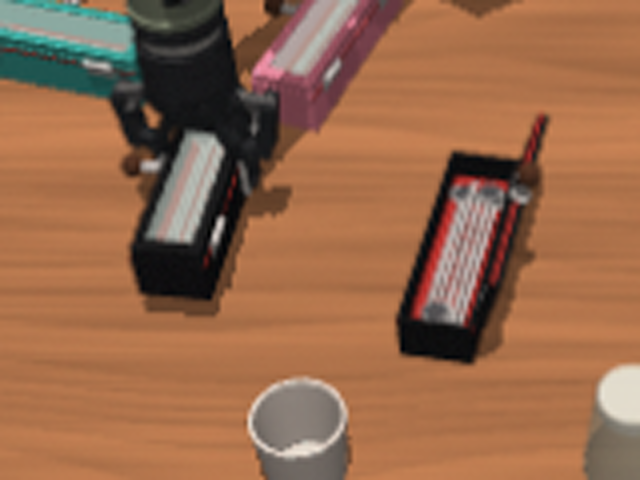

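Box C hangs level, 29 mm up. Now I lift it high, carry it over the open box B, and stop above the basket.

play_rows(steps=[[0, 0, 0, 0, 0, 2.5, 0.3], [0, 0, 0, 0, 0, 4, 0.3], [0, 0, 0, 0, 0, 4, 0.3], [0, 0, 0, 0, 0, 3, 0.3], [0, 0, 0, 0, 0, 1.5, 0.3], [0, 0, 0.3, -0.06, 2, 0, 0.3], [0, 0, 0.3, -0.06, 3, 0, 0.3], [0, 0, 0.3, -0.06, 4, 0, 0.3], [0, 0, 0.3, -0.06, 4, 0, 0.3], [0, 0, 0.3, -0.06, 4, 0, 0.3], [0, 0, 0.3, -0.06, 4, 0, 0.3], [0, 0, 0.3, -0.06, 4, 0, 0.3], [0, 0, 0.3, -0.06, 4, 0, 0.3], [0, 0, 0.3, -0.06, 4, 0, 0.3], [0, 0, 0.3, -0.06, 4, 0, 0.3], [0, 0, 0.3, -0.06, 4, 0, 0.3], [0, 0, 0.4, -0.06, 3, 0, 0.3], [0, 0, 0.4, -0.06, 2.2, 0, 0.3], [0, 0, 0, 0, 0, 0, 0.3], [0, 0, 0, 0, 0, 0, 0.3]])

```text
clock: 24.6
eef_pos: [0.4887, 0.1324, 0.1462]
orientation: [0.001, 1.0, -0.023, -0.002]
wrist_force: [0.0, -0.7, -6.6]
width: 0.0588
grasp_force: 100.2
```

Run:
```python
from h import *
from meas import rect
p,d=viewer.snapshot("scene")
o=observe(); print(o["clock"],o["eef_pos"],o["width"],o["wrist_force"],o["orientation"],o["joint_positions"].round(2))
P,_,_=cloud("scene",d); z=P[(abs(P[:,0]-.55)<.03)&(abs(P[:,1]-.13)<.02)&(P[:,2]>.1)][:,2]; zz=np.median(z); print(zz,len(z))
Q=P[(P[:,2]>zz-.012)&(P[:,2]<zz+.012)&(P[:,0]>.5)&(P[:,0]<.64)&(abs(P[:,1]-.13)<.05)]
print(np.percentile(Q,[1,50,99],axis=0).round(3).tolist())
```

```text
24.65 [0.48905063 0.13180492 0.14647476] 0.05898520549270923 [-0.49054407 -0.9630821  -7.42372636] [ 5.64787258e-04  9.99729014e-01 -2.32266302e-02 -1.45030100e-03] [ 0.24  0.25  1.8  -0.    1.09  1.86]
0.40236227114472883 1056
[[0.503, 0.1, 0.391], [0.52, 0.13, 0.402], [0.528, 0.167, 0.414]]
```

play_rows(steps=[[0, 0, 0, 0.2, 0, -2, 0.3], [0, 0, 0, 0, 0, -3.5, 0.3], [0, 0, 0, 0, 0, -4, 0.3], [0, 0, 0, 0, 0, -3, 0.3], [0, 0, 0, 0, 0, -2, 0.3], [0, 0, 0, 0, 0, -1, 0.3], [0, 0, 0, 0, 0, -0.5, 0.3], [0, 0, 0, 0, 0, -0.3, 0.3], [0, 0, 0, 0, 0, -0.2, 0.3], [0, 0, 0, 0, 0, 0, 0.3], [0, 0, 0, 0, 0, 0, 0.3]])

```text
clock: 25.75
eef_pos: [0.493, 0.1322, -0.0167]
orientation: [-0.0, 1.0, -0.023, 0.001]
wrist_force: [0.4, -0.2, -6.9]
width: 0.0591
grasp_force: 100.1
```

play_rows(steps=[[0, 0, 0, -0.1, 0, -0.2, 0.3], [0, 0, 0, 0, -0.05, -0.2, 0.3], [0, 0, 0, 0, 0, -0.2, 0.3], [0, 0, 0, 0, 0, -0.1, 0.3], [0, 0, 0, 0, 0, 0, 0.3]])

```text
clock: 26.25
eef_pos: [0.4913, 0.1315, -0.0246]
orientation: [0.0, 1.0, -0.023, -0.0]
wrist_force: [0.3, 0.1, -6.4]
width: 0.0589
grasp_force: 100.1
```

play_rows(steps=[[0, 0, 0, 0, 0, -0.1, 0.3], [0, 0, 0, 0, 0, -0.1, 0.3], [0, 0, 0, 0, 0, 0, 0.3]])

```text
clock: 26.55
eef_pos: [0.4916, 0.1316, -0.026]
orientation: [-0.0, 1.0, -0.024, 0.0]
wrist_force: [-2.3, -0.1, -3.3]
width: 0.0586
grasp_force: 100.8
```

play_rows(steps=[[0, 0, 0, 0, 0, -0.1, 0.3], [0, 0, 0, 0, 0, 0, 0.3], [0, 0, 0, 0, 0, 0, 0.9], [0, 0, 0, 0, 0, 0, 0.9], [0, 0, 0, 0, 0, 0, 0.9], [0, 0, 0, 0, 0, 1, 0.9], [0, 0, 0, 0, 0, 3, 0.9], [0, 0, 0, 0, 0, 4, 0.9], [0, 0, 0, 0, 0, 4, 0.6], [0, 0, 8.5, 0, 0, 3, 0.6], [0, 0, 8.5, 0, -0.7, 0, 0.6], [0, 0, 8.5, 0, -0.7, 0, 0.6], [0, 0, 8.5, 0, -0.7, 0, 0.6], [0, 0, 8.5, 0, -0.7, 0, 0.6], [0, 0, 8.5, 0, -0.7, 0, 0.6], [0, 0, 8.5, 0, -0.7, 0, 0.6], [0, 0, 8.5, 0, -0.7, 0, 0.6], [0, 0, 8.5, 0, -0.5, 0, 0.6], [0, 0, 8.5, 0, 0, 0, 0.6], [0, 0, 5, 0, 0, 0, 0.6]], newtons=20)

```text
clock: 28.55
eef_pos: [0.4916, 0.0773, 0.1234]
orientation: [0.0, 0.722, 0.692, 0.0]
wrist_force: [-0.2, -0.4, -0.1]
width: 0.0514
grasp_force: 0.0
```

```bash
python3 lid.py K1 .5185 .130 -2.65
python3 - <<'E'
from h import *
from meas import rect
P,_,_=cloud("scene",np.load("K1.npz")["d"]); P=P[abs(P[:,1]-.13)<.07]; print("scene",np.round(rect(P,.047,.070,np.array((.5185,.13)),.11),4))
c=np.load("K1.npz")["p"][130:250,250:410][:,:,::-1]; cv2.imwrite("pics/k1.png",cv2.resize(c,None,fx=4,fy=4,interpolation=cv2.INTER_CUBIC))
i=viewer.camera_info("scene");T=np.array(i["extrinsics"])
print([(round(x["confidence"],2),np.round(c2w("scene",x["xyz"]),3).tolist()) for x in viewer.spot_in("scene","box_1_knob")])
E
```

```text
x-80: 60/64  x-30: 56/62  x-20: 57/62  x-10: 57/62  x0: 58/62  x10: 57/61  x20: 57/63  x30: 57/64  x70: 52/63  
x-80: 60/64  x-30: 57/61  x-20: 57/61  x-10: 57/61  x0: 56/63  x10: 57/61  x20: 56/61  x30: 54/62  x70: 57/64  
28.6 [0.4916 0.0774 0.1234] 0.051591255105885345 [0.85 0.16 1.08] 0.0
scene [ 5.187000e-01  1.350000e-01  1.937982e+02  6.976300e+01 -3.094100e+00
  5.770000e-02]
[(0.72, [0.586, -0.068, 0.096]), (0.72, [0.569, 0.351, 0.033]), (0.7, [0.313, -0.494, 0.052]), (0.66, [0.527, 0.131, 0.056]), (0.56, [0.535, 0.13, 0.06])]
```

View pics/k1.png

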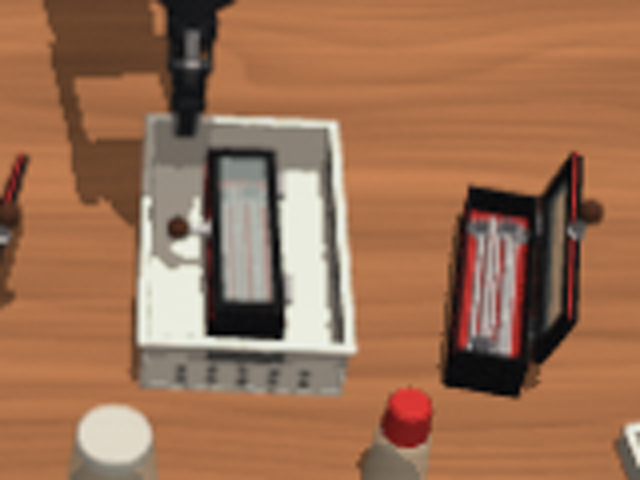

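Run:
```python
from h import *
T=np.array(viewer.camera_info("scene")["extrinsics"]);o=T[:3,3]
for uv in((294.4,187.0),):
    p=world("scene",uv,1.0)[0]; print(o+(p-o)*(.053-o[2])/(p[2]-o[2]))
from arc import rows
rows(-2.8,[0,.15,.3,.45,.6,.75,.9,.95])
```

```text
[0.51703385 0.07911802 0.053     ]
[0,0,0,0.01,0.17,1.25,0],[0,0,0,0.02,0.35,1.21,0],[0,0,0,0.03,0.53,1.14,0],[0,0,0,0.03,0.70,1.05,0],[0,0,0,0.04,0.84,0.94,0],[0,0,0,0.05,0.97,0.80,0],[0,0,0,0.02,0.35,0.23,0],
```

The box sits flat in the middle of the basket, with its knob at crop (178,228). I'll pinch the knob and open the lid to about half.

play_rows(steps=[[0, 0, 0, 2.5, 0.05, 0, 0.6], [0, 0, 0, 0, 0, -4, 0.6], [0, 0, 0, 0, 0, -4, 0.6], [0, 0, 0, 0, 0, -2.5, 0.6], [0, 0, 0, 0, 0, -1.8, 0.6], [0, 0, 0, 0, 0, 0, 0.6], [0, 0, 0, 0, 0, 0, 0], [0, 0, 0, 0, 0, 0, 0], [0, 0, 0, 0, 0, 0, 0], [0, 0, 0, 0, 0, 0, 0], [0, 0, 0, 0, 0, 0, 0]], newtons=20)

```text
clock: 29.75
eef_pos: [0.5169, 0.0781, 0.001]
orientation: [0.001, 0.724, 0.69, 0.001]
wrist_force: [-1.9, -0.3, 6.3]
width: 0.0185
grasp_force: 19.6
```

play_rows(steps=[[0, 0, 0, 0.01, 0.17, 1.25, 0], [0, 0, 0, 0.02, 0.35, 1.21, 0], [0, 0, 0, 0.03, 0.53, 1.14, 0], [0, 0, 0, 0.03, 0.7, 1.05, 0], [0, 0, 0, 0.04, 0.84, 0.94, 0], [0, 0, 0, 0.05, 0.97, 0.8, 0], [0, 0, 0, 0.01, 0.17, 0.12, 0], [0, 0, 0, 0, 0, 0, 0], [0, 0, 0, 0, 0, 0, 0.6], [0, 0, 0, 0, 0, 0, 0.6], [0, 0, 0, 0, 0, 0, 0.6], [0, 0, 0, 0, 0, 0, 0.6], [0, 0, 0, 0, 0, 2, 0.6], [0, 0, 0, 0, 0, 4, 0.6], [0, 0, 0, 0, 0, 4, 0.6], [0, 0, 0, -2, 0, 4, 0.6], [0, 0, 0, -4, 0, 0, 0.6], [0, 0, 0, -4, 0, 0, 0.6], [0, 0, 0, -4, 0, 0, 0.6], [0, 0, 0, 0, 0, 0, 0.6]])

```text
clock: 31.75
eef_pos: [0.3737, 0.1148, 0.2046]
orientation: [-0.001, 0.723, 0.691, -0.001]
wrist_force: [1.3, 0.0, -0.1]
width: 0.051
grasp_force: 0.0
```

```bash
python3 lid.py K2 .5185 .130 -2.8
python3 - <<'E'
from h import *
c=np.load("K2.npz")["p"][130:250,130:410][:,:,::-1]; cv2.imwrite("pics/k2.png",cv2.resize(c,None,fx=2.8,fy=2.8,interpolation=cv2.INTER_CUBIC))
E
```

```text
x-80: 60/64  x-30: 49/52  x-20: 25/50  x-10: 34/100  x0: 96/103  x10: 85/98  x20: 73/85  x30: 62/74  x70: 50/66  
x-80: 61/66  x-30: 34/53  x-20: 29/46  x-10: 40/100  x0: 95/101  x10: 82/90  x20: 70/76  x30: 61/67  x70: 52/60  
31.8 [0.3767 0.1152 0.205 ] 0.05140954381488113 [0.02 0.12 0.33] 0.0
```

View pics/k2.png

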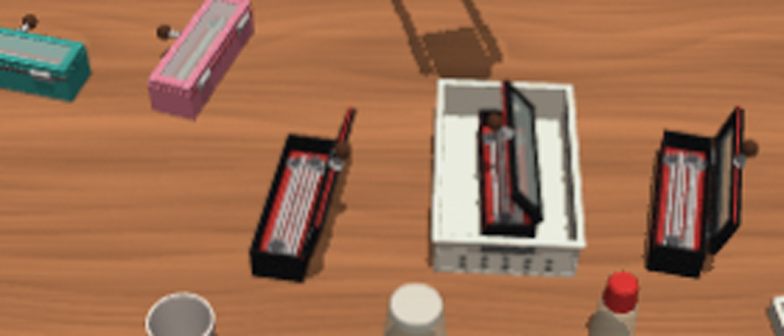

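Box C stands upright in the middle of the basket with its lid at about 0.9 rad. Boxes A and B are fully open in place, and the arm is clear of everything.

```bash
python3 -c "
from station import workorder
print(workorder.sign_off())"
```

```text
the job is handed in; nothing more can be done
None
```

I tested all three lids and handed the job in at about 32 s: the two free boxes stand fully open where they were, and the one stiff box (the right-most, at y ≈ −0.33 m) sits flat in the middle of the basket with its lid about half open.

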